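Slide the wax tin round the polishing bar onto its coaster

TASK

Slide the round wax tin flat along the bench, round the end of the polishing-compound bar, until its whole foot rests on the round metal coaster, then leave it standing there. Do not lift or tip the tin, and let neither the tin nor the robot touch the polishing bar or the bronze collar.

Things in the scene. Friction and masses are not known exactly. Their poses are not given: they have to be found in the camera images.
- tin_center (a point): Loose closed round tin (white sides, red press lid), 65 mm in diameter over the lid (foot 62 mm), 32 mm high, about 0.14 kg, standing upright on the bench mat. The point is its centre, 16 mm above its underside; z is up. It slides with ordinary friction and stops where it is let go.
- coaster_center (a point): Thin pale round sheet-metal coaster with a dark ring line near its edge, 92 mm in diameter, lying flat on the mat nearer the robot than the bar. It is only 1 mm thick and does not hinder sliding: things slide onto it as on the bare mat. The point is its centre, at mat height (z = 0). A curved upright visor and a welding helmet stand close to it on the robot's side (the visor also to the left): keep the gripper from reaching far beyond the coaster there.
- polish_bar: Brown rectangular bar of polishing compound, 111 x 46 x 33 mm (length x width x height), lying fixed on the mat between the tin and the coaster. Origin at the centre of its underside; its x axis runs along its length (roughly the robot's left-right direction, up to 15 degrees off), y along its width, z up. An obstacle: not to be touched.
- bronze_collar: Turned stepped bronze ring, 52 mm in diameter, 20 mm high, fixed on the mat beyond the bar, away from the robot. Origin at the centre of its underside. An obstacle: not to be touched.
Not all that is in view belongs to the job. There is more than one size of the part that bears tin_center; the job needs the larger.

How it is judged:
By the outcome, as a careful person would: the job done as asked, in the order asked, and still so for the second after the job is handed in, with the robot touching nothing.
It also fails if it takes over 45 s, if anything falls off the work surface, if the arm or the gripper's body presses on something with over 40 N, if the wrist force passes 120 N, or if a joint passes its speed limit or range.

ROBOT

A 7-joint arm with a two-finger parallel gripper is mounted at the origin on the work surface; the furniture and walls round the work are solid. World frame = base frame: x ahead of the robot, y to its left, z up, the work surface at z = 0. Lengths are in m, angles in rad, forces in N, time in s.
With the tool pointing down it reaches from about 0.35 to 0.775 m from the base axis. Payload 3.1 kg.
Tool frame: the origin (TCP) lies midway between the tips of the shut fingers; the grasp point (between the pads) lies 19 mm behind it; z points along the fingers, y is the direction in which the jaws open and shut (so a half turn about z gives the same grasp; the last joint's range is limited). The gripper opens to 85 mm and grips with 20 to 120 N. Pads are 22 mm wide; open, the fingers measure 114 mm over their backs; the gripper's body (76 mm by 85 mm) begins 54 mm behind the grasp point. The pads swing forward as they close: fully open they stand 13 mm farther back than shut.
Start: joints at [-1.248, 0.311, 0.014, 1.512, -0.004, 1.319, -0.027], TCP at [0.196, 0.514, 0.231] pointing down, gripper open.
Joint ranges: [-2.7, 2.7], [-0.3, 1.91], [-1.27, 1.3], [0.12, 2.57], [-1.44, 4.58], [0.2, 2.03], [-3.05, 3.05]. Speed limits (rad/s): [2.79, 2.79, 3.14, 3.14, 3.14, 3.14, 3.14].

INTERFACE

Orientations are given as a 3x3 rotation matrix whose columns are the frame's x, y, z axes.
In Python, from station import env, grab_frame, order gives the robot as it stands. The module is installed in compiled form; this text tells all that it offers.
- The arm moves only by the tool jog_arm, never from a script. Its argument "motion" is a list of rows, each an object with "linear": the shift along the tool's x, y, z in mm, a list of three; "roll": the turn about the tool's z in degrees. A call has 1 to 5 rows; each row is the pose to reach, as a shift and turn from the pose commanded when the call began, along the tool's axes at that moment; what a row does not reach only later rows make up. A row lasts 1/12 s, in which the tool goes at most 41.7 mm and 7.16 degrees, less where a joint would pass 70% of its speed; a pose out of reach is approached as far as the arm can. A call with a gripper value outside its range is refused whole. "gripper" is the finger opening in mm, from 0 to 85.4, set as the call begins (left out, the last holds). The fingers move at their own pace and stop on an object; the grip force is fixed at half the most. Time passes only in rows, so rows that repeat a pose let the fingers close. It gives the time, the measured TCP pose, the force and the opening at its end, in the units of the state.
- env.get_state(): the state, without advancing time (a new reading comes with each control period).
- grab_frame(name): name is "scene" or "top" or "wrist"; returns a dict with "image" (420x560x3 uint8, red, green, blue), "camera_matrix" (3x3 intrinsics, pixels), "R" (3x3) and "t" (3): a world point X has camera coordinates R X + t; the wrist camera has in their place "hand_eye" (4x4, takes a point from camera to tool coordinates, whose origin is the TCP and whose axes are the flange's). Camera axes: x right, y down, z forward; pixel columns grow to the right and rows downward; lengths in m; the calibration is good to about 2 mm. The wrist camera is an equidistant fisheye: a pixel r from the principal point sees the ray r / f radians off the axis. A picture is of the moment at which its call begins: read the wrist's pose just before it. There is no depth.
- order.job_done(): hands the job in, once; it reports no verdict.
The state is a dict: "time_s": time; "joints": joint angles; "qd": joint speeds; "joint_efforts": joint torques, N m; "tcp_pos": TCP position; "tcp_rot": TCP orientation; "wrist_force": force on the tool from outside, world axes, zero at the start; "ft_torque": the same for the moment, N m; "width": opening from 0.0 (shut) to 1.0 (fully open).
Only numpy, scipy, OpenCV 4.12 (cv2) and the standard library are available. Lean on these libraries where they do the work, as an engineer would, in place of code of your own. Each camera call takes 0.05 s, during which the arm holds its last target.

## Working session

There is one attempt and no reset: what is moved stays moved. The work goes in short steps, Python scripts to look and compute and a tool call to move; the robot and the scene stay as the last step left them, time stands still between calls to the robot, and variables do not carry over. Pictures are saved under pics/ and viewed, and the job is handed in when it is done.

Besides the shell and the picture viewer there is one more tool, called after "Emit:" as name([rows], argument=value, ...), one row to a line, values as JSON. jog_arm: Moves the arm, as the interface text tells. Its arguments: {"type":"object","properties":{"motion":{"type":"array"},"gripper":{"type":"number"}},"required":["motion"]}

```bash
mkdir -p pics; ls; cat > h.py <<'E'
import numpy as np, cv2, pickle
from station import env, grab_frame, order
def save(n,im,s=1): cv2.imwrite('pics/'+n+'.png', cv2.resize(im[:,:,::-1],None,fx=s,fy=s,interpolation=cv2.INTER_CUBIC))
def plane(f,uv,z):
    K,R,t=map(np.array,(f['camera_matrix'],f['R'],f['t']))
    uv=np.atleast_2d(np.array(uv,float)); d=np.c_[uv,np.ones(len(uv))]@np.linalg.inv(K).T@R
    c=-R.T@t; return c+d*((z-c[2])/d[:,2])[:,None]
def proj(f,X):
    K,R,t=map(np.array,(f['camera_matrix'],f['R'],f['t'])); p=(np.atleast_2d(X)@R.T+t)@K.T; return p[:,:2]/p[:,2:]
E
python3 - <<'E'
from h import *
np.set_printoptions(precision=3,suppress=True)
s=env.get_state(); print({k:np.round(v,3) for k,v in s.items()})
for n in ['scene','top','wrist']:
    f=grab_frame(n); save(n+'0',f['image']); pickle.dump(f,open(n+'0.pkl','wb'))
    print(n,{k:np.array(v) for k,v in f.items() if k!='image'})
E
```

```text
pics
{'time_s': np.float64(0.0), 'joints': array([-1.248,  0.312,  0.014,  1.513, -0.004,  1.319, -0.027]), 'qd': array([-0.   ,  0.001, -0.   , -0.001,  0.001, -0.001, -0.   ]), 'joint_efforts': array([  0.   , -37.991,   0.146, -23.059,   0.012,   0.014,  -0.   ]), 'tcp_pos': array([0.196, 0.513, 0.23 ]), 'tcp_rot': array([[-0.934,  0.357, -0.001],
       [ 0.357,  0.934, -0.002],
       [-0.   , -0.002, -1.   ]]), 'wrist_force': array([ 0.672, -0.648, -0.333]), 'ft_torque': array([-0.092, -0.013, -0.033]), 'width': np.float64(1.001)}
scene {'camera_matrix': array([[498.245,   0.   , 273.22 ],
       [  0.   , 498.245, 201.034],
       [  0.   ,   0.   ,   1.   ]]), 'R': array([[-0.431, -0.903,  0.002],
       [-0.457,  0.216, -0.863],
       [ 0.778, -0.373, -0.506]]), 't': array([0.255, 0.368, 0.329])}
top {'camera_matrix': array([[398.702,   0.   , 281.82 ],
       [  0.   , 398.702, 212.785],
       [  0.   ,   0.   ,   1.   ]]), 'R': array([[ 0.016, -1.   ,  0.011],
       [-0.984, -0.018, -0.18 ],
       [ 0.18 , -0.008, -0.984]]), 't': array([-0.058,  0.648,  0.77 ])}
wrist {'camera_matrix': array([[325.192,   0.   , 282.053],
       [  0.   , 325.192, 208.135],
       [  0.   ,   0.   ,   1.   ]]), 'hand_eye': array([[ 0.001, -0.961, -0.275,  0.071],
       [ 1.   ,  0.001,  0.001, -0.001],
       [-0.001, -0.275,  0.961, -0.145],
       [ 0.   ,  0.   ,  0.   ,  1.   ]])}
```

View pics/scene0.png

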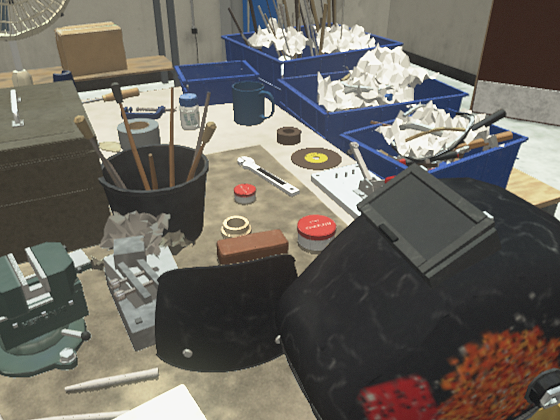

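View pics/top0.png

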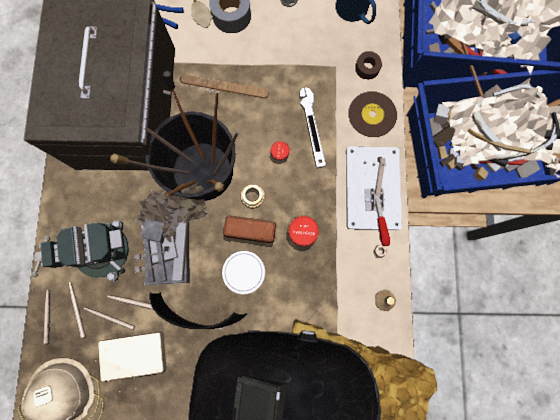

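View pics/wrist0.png

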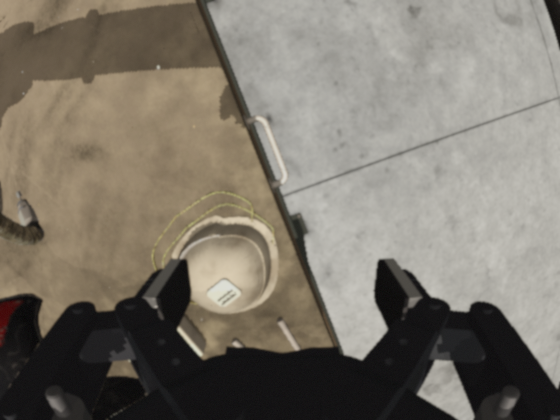

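The top view shows the large red-lid tin at (303,231), a small one at (280,150), the bar at (249,230), the collar at (253,195) and the coaster at (244,271). The visor arc is around (195,320) and the helmet is below v≈333. The scene view shows the large tin at (316,232) and the small one at (245,193). The two red-lid tins are the only things that could be mistaken for each other. The red bits on the helmet and the red screwdriver handle at (384,230) are clearly different. I choose the larger tin.

```bash
cat > m.py <<'E'
from h import *
np.set_printoptions(precision=4,suppress=True)
T=pickle.load(open('top0.pkl','rb'));S=pickle.load(open('scene0.pkl','rb'))
def red(f,box):
    h=cv2.cvtColor(f['image'],cv2.COLOR_RGB2HSV); m=(((h[...,0]<6)|(h[...,0]>172))&(h[...,1]>150)&(h[...,2]>90)).astype(np.uint8)
    k=np.zeros_like(m);k[box[1]:box[3],box[0]:box[2]]=1;m=m*k
    m=cv2.morphologyEx(m,cv2.MORPH_CLOSE,np.ones((5,5)))
    c=max(cv2.findContours(m,0,1)[0],key=cv2.contourArea);return c,cv2.fitEllipse(c)
def tri(fs,uvs):
    A=[];b=[]
    for f,uv in zip(fs,uvs):
        K,R,t=map(np.array,(f['camera_matrix'],f['R'],f['t']));d=R.T@np.linalg.inv(K)@[*uv,1];d/=np.linalg.norm(d)
        P=np.eye(3)-np.outer(d,d);A.append(P);b.append(P@(-R.T@t))
    X=np.linalg.lstsq(np.vstack(A),np.hstack(b),rcond=None)[0]
    return X,[np.linalg.norm(A[i]@X-b[i])*1e3 for i in range(len(A))]
E
python3 - <<'E'
from m import *
print('cams',-np.array(T['R']).T@T['t'],-np.array(S['R']).T@S['t'])
for n,bt,bs in(('big',(280,205,330,255),(290,210,345,248)),('small',(265,135,300,165),(230,180,262,205))):
    ct,et=red(T,bt);cs,es=red(S,bs);print(n,et,es)
    print(' tri lid',tri((T,S),(et[0],es[0])))
    for nm,f,c in(('T',T,ct),('S',S,cs)):
        P=plane(f,c[:,0,:],0.032);print(nm,cv2.minEnclosingCircle((P[:,:2]*1000).astype(np.float32)))
im=T['image'];save('topcrop',im[170:340,140:340],4)
im=S['image'];save('scenecrop',im[170:350,140:360],3.6)
E
```

```text
cams [ 0.4994 -0.0404  0.8749] [0.022  0.2727 0.4827]
big ((303.2515563964844, 230.60870361328125), (29.17892837524414, 29.265459060668945), 3.1063177585601807) ((316.14141845703125, 226.8905487060547), (23.844890594482422, 36.29471206665039), 94.35724639892578)
 tri lid (array([ 0.6175, -0.0932,  0.0255]), [np.float64(1.3005579234075717), np.float64(1.3005579234074196)])
T ((616.1638793945312, -93.79991912841797), 32.585323333740234)
S ((610.7872924804688, -86.86138916015625), 36.52894592285156)
small ((279.6003723144531, 150.1507568359375), (17.55679702758789, 17.791080474853516), 152.2076873779297) ((243.66769409179688, 188.9613037109375), (9.180984497070312, 20.23422622680664), 83.40509796142578)
 tri lid (array([ 0.7999, -0.0388,  0.019 ]), [np.float64(1.8601131969605613), np.float64(1.860113196960867)])
T ((794.6046752929688, -40.25932312011719), 21.30338478088379)
S ((779.1153564453125, -29.227928161621094), 20.072420120239258)
```

View pics/topcrop.png

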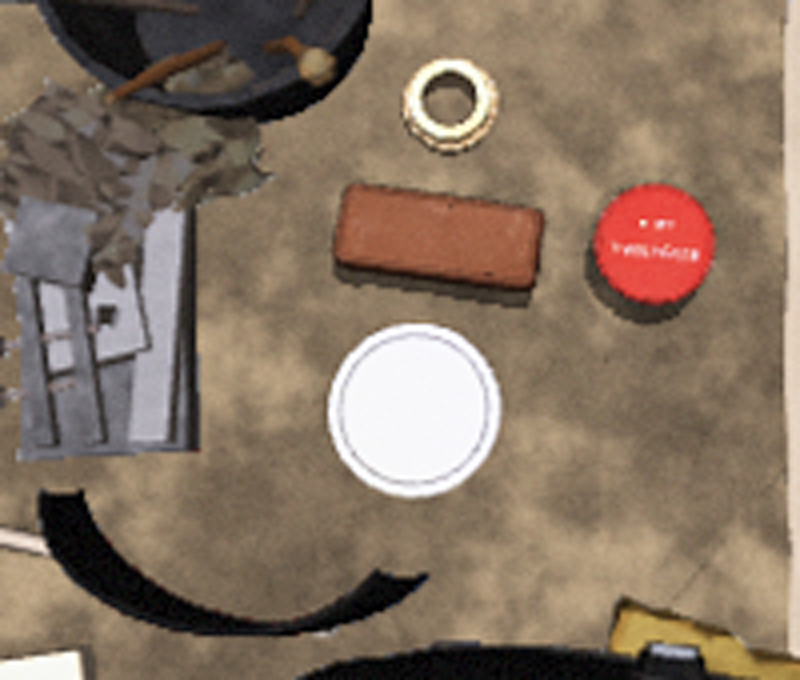

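View pics/scenecrop.png

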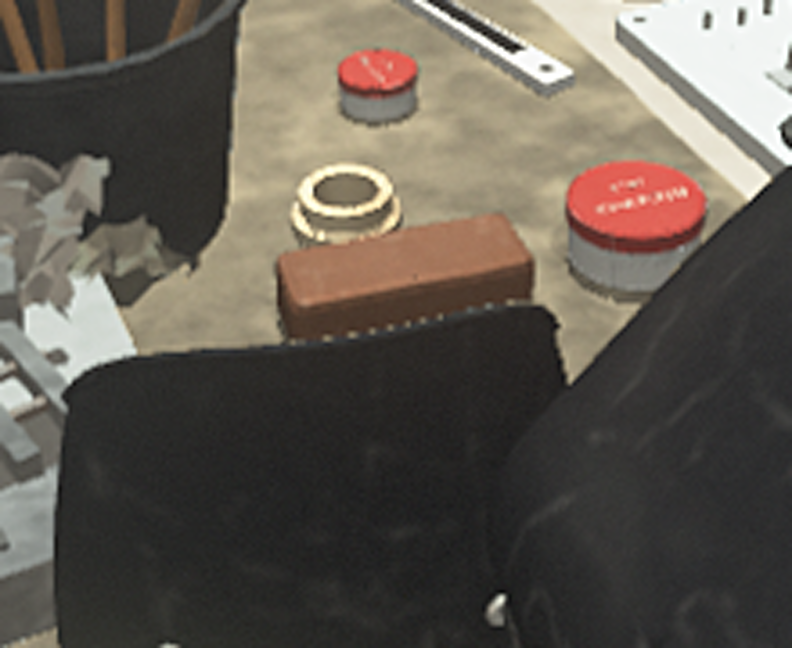

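```bash
python3 - <<'E'
from m import *
print('visor L',tri((T,S),((156,292.5),(159.5,279))),'visor R',tri((T,S),((246,313.5),(292.5,255.5))))
h=cv2.cvtColor(T['image'],cv2.COLOR_RGB2HSV)
m=((h[...,2]>200)&(h[...,1]<40)).astype(np.uint8);k=m*0;k[240:300,215:275]=1
c=max(cv2.findContours(m*k,0,1)[0],key=cv2.contourArea);e=cv2.fitEllipse(c);print('coaster px',e,plane(T,e[0],0.001))
P=plane(T,c[:,0],0.001);print(cv2.minEnclosingCircle((P[:,:2]*1000).astype(np.float32)))
m=((h[...,0]<15)&(h[...,1]>110)&(h[...,2]>90)).astype(np.uint8);k=m*0;k[212:250,218:280]=1
c=max(cv2.findContours(m*k,0,1)[0],key=cv2.contourArea);P=plane(T,c[:,0],0.033)[:,:2]*1000
r=cv2.minAreaRect(P.astype(np.float32));print('bar',r);print(cv2.boxPoints(r));print(cv2.boundingRect(c))
print('collar',plane(T,(140+450/4,170+103/4),0.02))
print('bar top corners tri',tri((T,S),((140+540/4,170+210/4),(140+500/3.6,170+215/3.6))),tri((T,S),((140+343/4,170+265/4),(140+288/3.6,170+302/3.6))))
E
```

```text
visor L (array([0.4851, 0.1914, 0.111 ]), [np.float64(5.247363601619982), np.float64(5.247363601620168)]) visor R (array([0.4535, 0.0266, 0.1137]), [np.float64(11.704404135282095), np.float64(11.70440413528197)])
coaster px ((243.0814666748047, 272.0716247558594), (41.721004486083984, 42.504859924316406), 32.774864196777344) [[0.5272 0.034  0.001 ]]
((527.735595703125, 34.03285217285156), 46.39310073852539)
bar ((619.1929931640625, 21.39547348022461), (108.19329071044922, 42.1934700012207), 82.83438873291016)
[[591.5132 -29.6471]
 [633.3771 -34.9102]
 [646.8728  72.438 ]
 [605.0089  77.7012]]
(223, 216, 53, 25)
collar [[0.6927 0.0173 0.02  ]]
bar top corners tri (array([ 0.6337, -0.0321,  0.0274]), [np.float64(1.3823873545805005), np.float64(1.382387354580764)]) (array([0.6037, 0.0764, 0.0316]), [np.float64(6.26671513103737), np.float64(6.2667151310369285)])
```

```bash
python3 - <<'E'
from m import *
for a,b in (((115,158),(78,122)),((220,187),(212,126)),((174,88),(117,90)),((214,97),(207,88))): print(a,b,*tri((T,S),(a,b)))
save('tc2',T['image'][300:420,180:440],3); save('sc2',S['image'][150:420,270:560],2.6)
E
```

```text
(115, 158) (78, 122) [0.7051 0.2356 0.2341] [np.float64(1.7060326228229392), np.float64(1.706032622822888)]
(220, 187) (212, 126) [0.6638 0.0614 0.214 ] [np.float64(1.5743608902046375), np.float64(1.5743608902051427)]
(174, 88) (117, 90) [0.8402 0.1543 0.2259] [np.float64(8.061223613504412), np.float64(8.061223613504682)]
(214, 97) (207, 88) [0.8002 0.049  0.2383] [np.float64(26.67516107605128), np.float64(26.675161076051435)]
```

View pics/tc2.png

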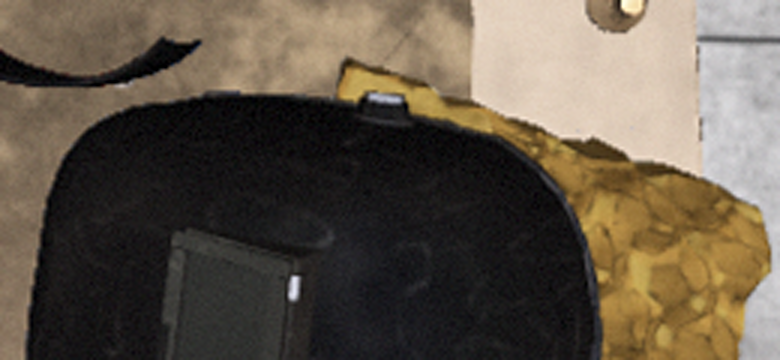

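View pics/sc2.png

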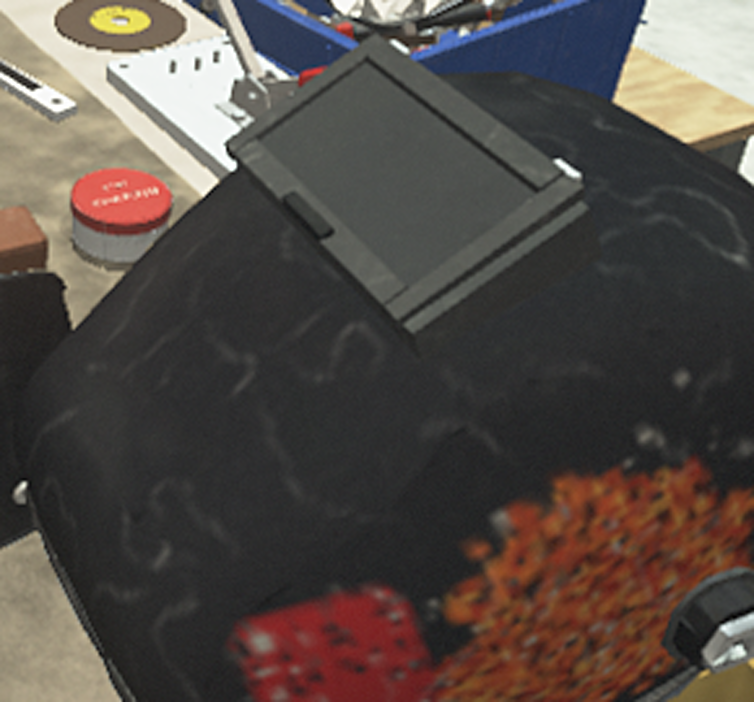

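```bash
python3 - <<'E'
from m import *
for a,b in (((237.3,377.3),(357.7,205.8)),((277.7,396),(423.8,167.3))): print(a,b,*tri((T,S),(a,b)))
E
```

```text
(237.3, 377.3) (357.7, 205.8) [0.3619 0.0181 0.2334] [np.float64(0.5627022068302288), np.float64(0.5627022068300734)]
(277.7, 396) (423.8, 167.3) [ 0.3456 -0.0432  0.2696] [np.float64(1.0068601377679995), np.float64(1.0068601377676776)]
```

```bash
cat > go.py <<'E'
from h import *
import sys
s=env.get_state();R=np.array(s['tcp_rot']);p=np.array(s['tcp_pos'])
a=np.degrees(np.arctan2(R[1,0],R[0,0]))
print('t %.2f'%s['time_s'],'p',np.round(p*1e3,1),'ang %.1f'%a,'F',np.round(s['wrist_force'],1),'w %.3f'%s['width'],'j',np.round(s['joints'],2))
if len(sys.argv)>3:
    d=np.array([float(v) for v in sys.argv[1:4]])-p*1e3
    print('tool shift mm',np.round(R.T@d,1))
    if len(sys.argv)>4: print('roll to ang',round((a-float(sys.argv[4]))%360,1))
E
python3 go.py 300 450 350 -45
```

```text
t 0.15 p [196.  513.3 230.5] ang 159.1 F [ 0.1 -0.4 -0.3] w 0.997 j [-1.25  0.31  0.01  1.51 -0.    1.32 -0.03]
tool shift mm [-119.7  -22.3 -119.5]
roll to ang 204.1
```

Emit:
jog_arm([
  {"linear": [-12,-2,-35],"roll": 6.8},
  {"linear": [-35,-6,-65],"roll": 13.6},
  {"linear": [-62,-11,-95],"roll": 20.4},
  {"linear": [-90,-16,-120],"roll": 27.2},
  {"linear": [-120,-22,-120],"roll": 34},
])

```text
time_s: 0.57
tcp_pos: [0.3021, 0.4522, 0.3572]
tcp_rot: [[-0.572, 0.82, 0.006], [0.82, 0.572, 0.01], [0.005, 0.01, -1.0]]
wrist_force: [-0.1, 0.4, 0.2]
width: 1.004
```

```bash
python3 go.py 460 320 350 -45
```

```text
t 0.57 p [302.1 452.2 357.2] ang 124.9 F [-0.1  0.4  0.2] w 1.004 j [-1.14  0.26  0.17  1.28 -0.05  1.6  -0.37]
tool shift mm [-198.7   53.9    6.8]
roll to ang 169.9
```

Emit:
jog_arm([
  {"linear": [-39,10,0],"roll": 6.8},
  {"linear": [-78,20,0],"roll": 13.6},
  {"linear": [-118,31,0],"roll": 20.4},
  {"linear": [-158,42,0],"roll": 27.2},
  {"linear": [-198,53,0],"roll": 34},
])

```text
time_s: 0.98
tcp_pos: [0.4587, 0.3175, 0.3512]
tcp_rot: [[-0.014, 1.0, -0.0], [1.0, 0.014, 0.0], [0.0, -0.0, -1.0]]
wrist_force: [0.0, 0.1, 0.2]
width: 0.998
```

```bash
python3 go.py 560 150 355 -45
```

```text
t 0.98 p [458.7 317.5 351.2] ang 90.8 F [0.  0.1 0.2] w 0.998 j [-0.9   0.31  0.37  1.25 -0.11  1.61 -0.53]
tool shift mm [-168.8   99.    -3.9]
roll to ang 135.8
```

Emit:
jog_arm([
  {"linear": [-34,20,0],"roll": 6.8},
  {"linear": [-68,40,0],"roll": 13.6},
  {"linear": [-102,60,0],"roll": 20.4},
  {"linear": [-136,80,0],"roll": 27.2},
  {"linear": [-170,98,0],"roll": 34},
])

```text
time_s: 1.4
tcp_pos: [0.5596, 0.1492, 0.3509]
tcp_rot: [[0.548, 0.837, -0.0], [0.837, -0.548, -0.0], [-0.0, -0.0, -1.0]]
wrist_force: [0.9, -0.4, 0.3]
width: 1.0
```

```bash
python3 go.py 590 -30 330 -45
```

```text
t 1.40 p [559.6 149.2 350.9] ang 56.8 F [ 0.9 -0.4  0.3] w 1.000 j [-0.65  0.37  0.55  1.19 -0.19  1.63 -0.72]
tool shift mm [-133.2  123.6   20.9]
roll to ang 101.8
```

Emit:
jog_arm([
  {"linear": [-27,25,0],"roll": 6.8},
  {"linear": [-54,50,0],"roll": 13.6},
  {"linear": [-81,75,5],"roll": 20.4},
  {"linear": [-107,100,12],"roll": 27.2},
  {"linear": [-133,124,20],"roll": 34},
])

```text
time_s: 1.82
tcp_pos: [0.591, -0.03, 0.3312]
tcp_rot: [[0.922, 0.387, 0.001], [0.387, -0.922, 0.0], [0.001, 0.0, -1.0]]
wrist_force: [1.4, -0.9, 0.1]
width: 1.0
```

```bash
python3 go.py 600 -80 270 -45
```

```text
t 1.82 p [591.  -30.  331.2] ang 22.8 F [ 1.4 -0.9  0.1] w 1.000 j [-0.43  0.43  0.72  1.2  -0.28  1.61 -0.94]
tool shift mm [-11.1  49.6  61.2]
roll to ang 67.8
```

Emit:
jog_arm([
  {"linear": [-2,10,12],"roll": 6.8},
  {"linear": [-4,20,24],"roll": 13.6},
  {"linear": [-6,30,36],"roll": 20.4},
  {"linear": [-8,40,48],"roll": 27.2},
  {"linear": [-11,50,61],"roll": 34},
])

```text
time_s: 2.23
tcp_pos: [0.6004, -0.0786, 0.2694]
tcp_rot: [[0.981, -0.194, -0.0], [-0.194, -0.981, 0.0], [-0.0, -0.0, -1.0]]
wrist_force: [-0.2, 0.6, -1.2]
width: 0.999
```

```bash
python3 go.py 616 -94 220 -45
```

```text
t 2.23 p [600.4 -78.6 269.4] ang -11.2 F [-0.2  0.6 -1.2] w 0.999 j [-0.42  0.5   0.83  1.3  -0.37  1.5  -1.39]
tool shift mm [18.3 12.  49.4]
roll to ang 33.8
```

Emit:
jog_arm([
  {"linear": [4,3,10],"roll": 6.8},
  {"linear": [8,6,20],"roll": 13.6},
  {"linear": [12,9,30],"roll": 20.4},
  {"linear": [16,11,40],"roll": 27.2},
  {"linear": [18,12,49],"roll": 34},
])

```text
time_s: 2.65
tcp_pos: [0.6156, -0.0938, 0.2201]
tcp_rot: [[0.704, -0.71, -0.001], [-0.71, -0.704, 0.0], [-0.001, 0.001, -1.0]]
wrist_force: [-0.4, -0.2, 0.2]
width: 1.003
```

```bash
python3 go.py 616 -94 90 -45; python3 - <<'E'
from h import *
s=env.get_state();f=grab_frame('wrist');f['s']=s;pickle.dump(f,open('w1.pkl','wb'));save('w1',f['image'])
f=grab_frame('top');save('top1',f['image']);pickle.dump(f,open('top1.pkl','wb'))
E
```

```text
t 2.65 p [615.6 -93.8 220.1] ang -45.2 F [-0.4 -0.2  0.2] w 1.003 j [-0.44  0.6   0.94  1.34 -0.48  1.44 -1.88]
tool shift mm [  0.5  -0.2 130.1]
roll to ang 359.8
```

View pics/w1.png

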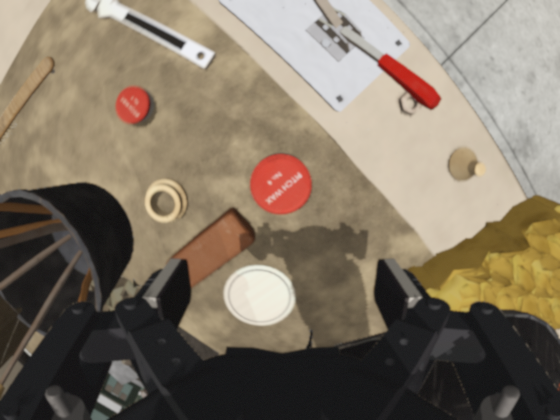

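View pics/top1.png

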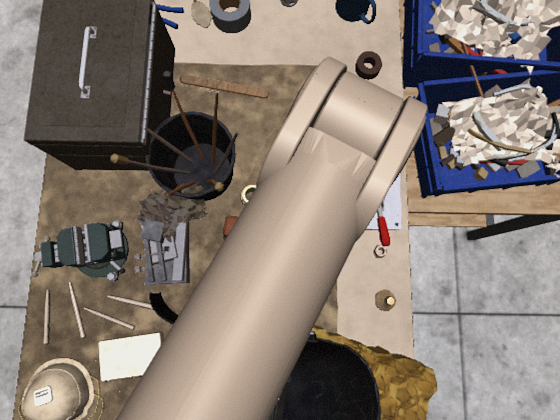

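Wrist view: the big tin (PITCH WAX No. 6) is at (281,184), the bar end at (245,230), the coaster at (259,295), the small tin at (134,105) and the collar at (165,200). I'll cast rays with the fisheye model and compare them with the top-view results.

```bash
cat >> m.py <<'E'
def wray(f,uv):
    K=np.array(f['camera_matrix']);H=np.array(f['hand_eye']);s=f['s'];uv=np.atleast_2d(np.array(uv,float))
    d=(uv-K[:2,2])/K[0,0];r=np.linalg.norm(d,axis=1,keepdims=True);v=np.c_[d/np.maximum(r,1e-9)*np.sin(r),np.cos(r)]
    R=np.array(s['tcp_rot']);return R@H[:3,3]+np.array(s['tcp_pos']), v@H[:3,:3].T@R.T
def wplane(f,uv,z):
    c,d=wray(f,uv);return c+d*((z-c[2])/d[:,2])[:,None]
def cont(m,box):
    k=np.zeros(m.shape,np.uint8);k[box[1]:box[3],box[0]:box[2]]=1
    return max(cv2.findContours(cv2.morphologyEx(m.astype(np.uint8)*k,cv2.MORPH_CLOSE,np.ones((5,5))),0,1)[0],key=cv2.contourArea)[:,0]
def circ(P): return cv2.minEnclosingCircle((P[:,:2]*1000).astype(np.float32))
E
python3 - <<'E'
from m import *
W=pickle.load(open('w1.pkl','rb'))
h=cv2.cvtColor(W['image'],cv2.COLOR_RGB2HSV)
redm=((h[...,0]<6)|(h[...,0]>172))&(h[...,1]>150)&(h[...,2]>90)
c=cont(redm,(240,145,325,225));P=wplane(W,c,.032);print('tin lid at z32',circ(P))
for z in(.022,.027,.037): print(z,circ(wplane(W,c,z)))
# two-view height
e=cv2.fitEllipse(c)[0];cc,d=wray(W,e);et=red(T,(280,205,330,255))[1][0]
K,R,t=map(np.array,(T['camera_matrix'],T['R'],T['t']));d2=R.T@np.linalg.inv(K)@[*et,1];c2=-R.T@t
A=np.c_[d[0],-d2];l=np.linalg.lstsq(A,c2-cc,rcond=None)[0];print('tri',cc+l[0]*d[0],c2+l[1]*d2)
m=(h[...,2]>165)&(h[...,1]<75);c=cont(m,(215,258,300,330));print('coaster',circ(wplane(W,c,.001)))
m=(h[...,0]<12)&(h[...,1]>110)&(h[...,2]>50)&~redm;c=cont(m,(175,195,262,290));P=wplane(W,c,.033)*1000
print('bar',P[P[:,1].argmin(),:2],P[P[:,0].argmax(),:2])
i=W['image'].copy();
for p in c:i[p[1],p[0]]=(0,255,0)
save('w1c',i[140:340,120:340],3.5)
E
```

```text
tin lid at z32 ((615.8213500976562, -93.16058349609375), 32.17877197265625)
0.022 ((614.3807983398438, -91.65169525146484), 33.143798828125)
0.027 ((615.1011352539062, -92.40614318847656), 32.661346435546875)
0.037 ((616.5415649414062, -93.9149169921875), 31.69612693786621)
tri [ 0.6163 -0.0934  0.0316] [ 0.6159 -0.0939  0.0316]
coaster ((527.306884765625, 36.96356964111328), 48.36757278442383)
bar [631.0208 -38.8361] [644.9907  51.954 ]
```

View pics/w1c.png

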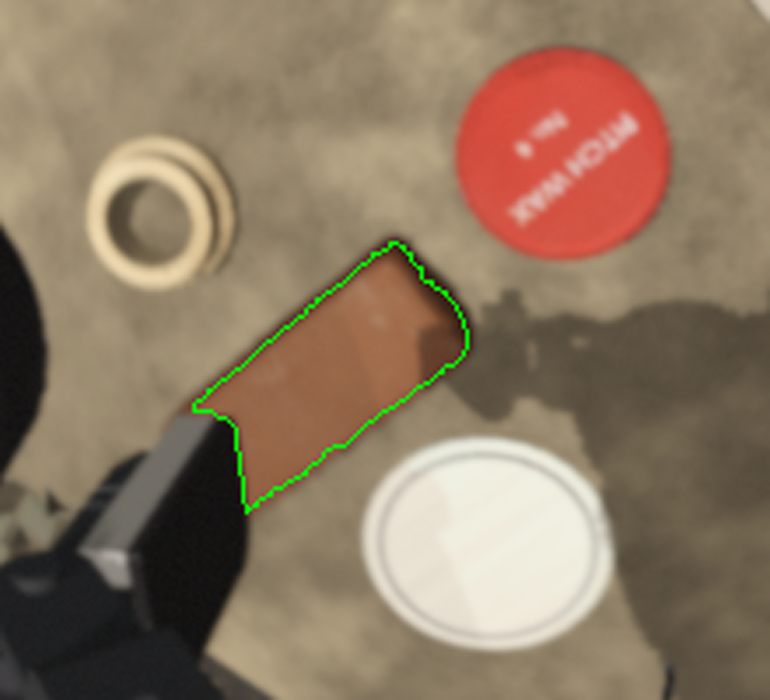

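The tin's two-view lid height is 31.6 mm (expected 32), its diameter about 65 mm, and its centre (616,-93.5). The bar end is at y≈-35 and agrees in both views. Next I descend.

Emit:
jog_arm([
  {"linear": [0,0,30],"roll": 0},
  {"linear": [0,0,60],"roll": 0},
  {"linear": [0,0,90],"roll": 0},
  {"linear": [0,0,120],"roll": 0},
  {"linear": [0,0,140],"roll": 0},
])

```text
time_s: 3.17
tcp_pos: [0.6144, -0.0924, 0.0787]
tcp_rot: [[0.711, -0.703, -0.003], [-0.703, -0.711, 0.002], [-0.003, 0.001, -1.0]]
wrist_force: [-0.8, -0.1, -0.0]
width: 0.999
```

```bash
python3 go.py 616 -93.5 4 -45; python3 - <<'E'
from h import *
s=env.get_state();f=grab_frame('wrist');f['s']=s;save('w2',f['image'])
f=grab_frame('scene');save('s2',f['image'])
E
```

```text
t 3.17 p [614.4 -92.4  78.7] ang -44.7 F [-0.8 -0.1 -0. ] w 0.999 j [-0.42  0.72  0.87  1.53 -0.58  1.17 -1.79]
tool shift mm [ 2.2 -0.4 74.7]
roll to ang 0.3
```

View pics/w2.png

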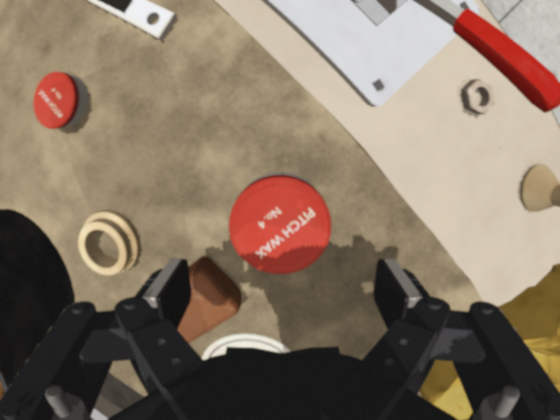

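View pics/s2.png

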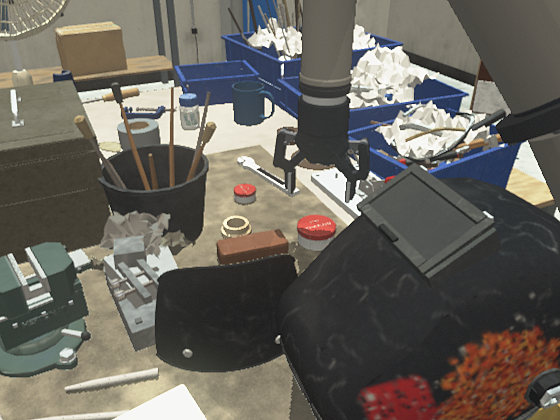

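```bash
python3 - <<'E'
from m import *
a=np.array([.6144,-.0924,.092]);j=np.array([.707,.707,0])
print(proj(S,[a,a+.0425*j,a-.0425*j,a+.057*j,a-.057*j]))
E
```

```text
[[319.3678 193.1352]
 [293.9321 188.7767]
 [345.5961 197.6296]
 [285.429  187.3196]
 [354.7326 199.1952]]
```

The projected fingertips, (285–294,188) and (346–355,198), match the scene picture. I'll finish the descent.

Emit:
jog_arm([
  {"linear": [1,0,20],"roll": 0},
  {"linear": [1,0,40],"roll": 0},
  {"linear": [1,0,57],"roll": 0},
  {"linear": [1,0,68],"roll": 0},
  {"linear": [1,0,75],"roll": 0},
])

```text
time_s: 3.68
tcp_pos: [0.617, -0.0941, 0.0066]
tcp_rot: [[0.71, -0.704, 0.001], [-0.704, -0.71, 0.0], [0.0, -0.001, -1.0]]
wrist_force: [-0.6, 0.7, -0.4]
width: 0.998
```

```bash
python3 go.py 616 -93.5 4 -45; python3 - <<'E'
from h import *
f=grab_frame('scene');save('s3',f['image'][120:320,180:400],3.5)
f=grab_frame('wrist');save('w3',f['image'])
E
```

```text
t 3.68 p [617.  -94.1   6.6] ang -44.8 F [-0.6  0.7 -0.4] w 0.998 j [-0.39  0.8   0.81  1.58 -0.65  1.05 -1.74]
tool shift mm [-1.1  0.3  2.6]
roll to ang 0.2
```

View pics/s3.png

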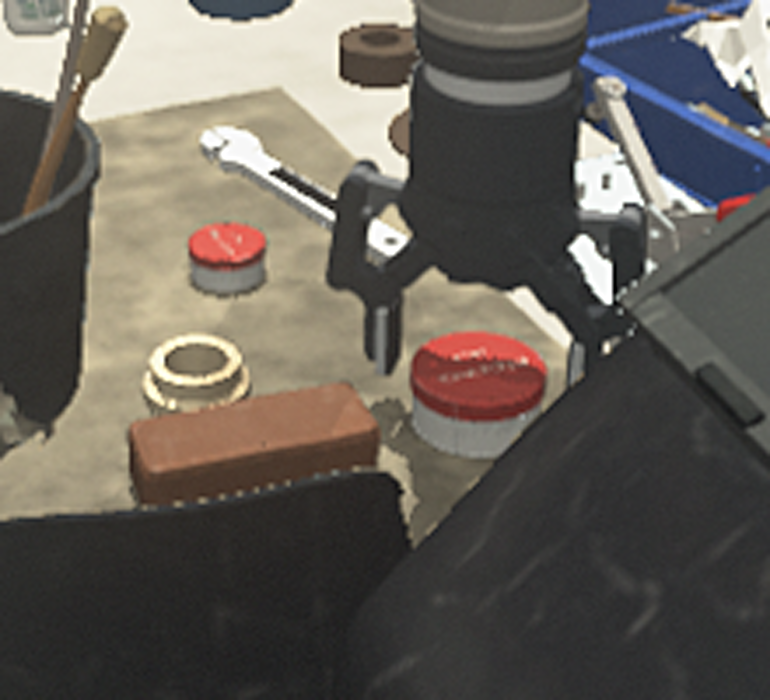

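View pics/w3.png

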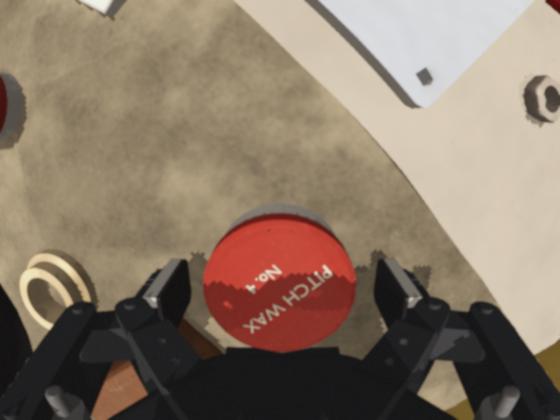

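The scene crop shows the fingers straddling the large tin, with the left finger clear of the bar. The wrist view shows the tin centred between the pads at about (281,285). I'll lower 4 mm and close.

Emit:
jog_arm([
  {"linear": [0,0,2],"roll": 0},
  {"linear": [0,0,3],"roll": 0},
  {"linear": [0,0,3],"roll": 0},
])

```text
time_s: 4.03
tcp_pos: [0.6171, -0.0945, 0.0042]
tcp_rot: [[0.709, -0.706, 0.002], [-0.706, -0.709, -0.0], [0.001, -0.001, -1.0]]
wrist_force: [0.1, -0.4, 0.3]
width: 1.001
```

Emit:
jog_arm([
  {"linear": [0,0,0],"roll": 0},
  {"linear": [0,0,0],"roll": 0},
  {"linear": [0,0,0],"roll": 0},
  {"linear": [0,0,0],"roll": 0},
  {"linear": [0,0,0],"roll": 0},
], gripper=60)

```text
time_s: 4.45
tcp_pos: [0.6174, -0.0945, 0.0046]
tcp_rot: [[0.709, -0.706, 0.002], [-0.706, -0.709, -0.0], [0.002, -0.001, -1.0]]
wrist_force: [0.1, 0.8, 5.4]
width: 0.738
```

```bash
python3 go.py 527.5 -93.5 3 -45; python3 - <<'E'
from h import *
f=grab_frame('scene');save('s4',f['image'][120:320,180:400],3.5)
f=grab_frame('wrist');save('w4',f['image'])
E
```

```text
t 4.45 p [617.4 -94.5   4.6] ang -44.9 F [0.1 0.8 5.4] w 0.738 j [-0.39  0.8   0.81  1.58 -0.65  1.04 -1.74]
tool shift mm [-64.4  62.7   1.4]
roll to ang 0.1
```

View pics/s4.png

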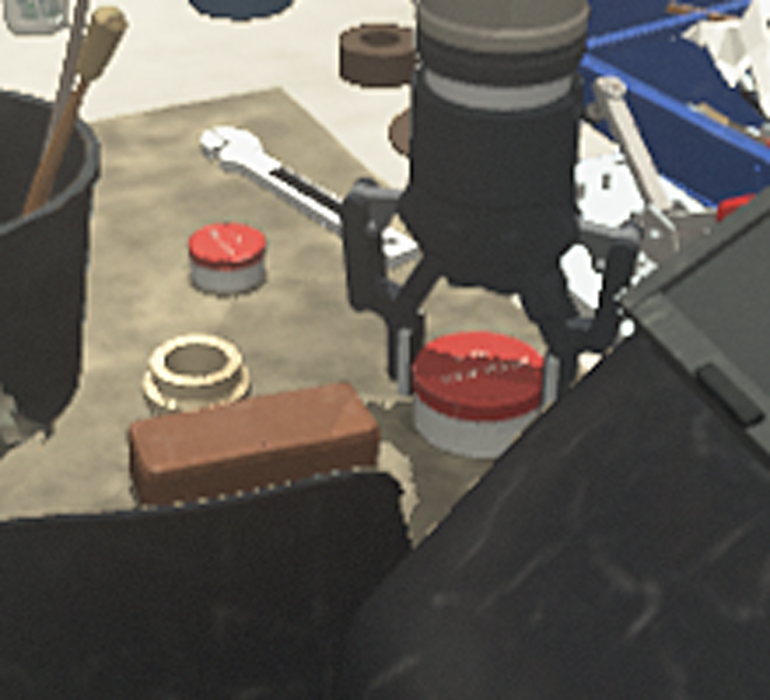

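View pics/w4.png

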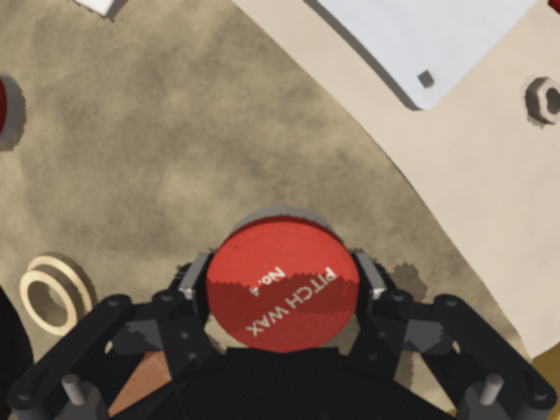

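```bash
python3 - <<'E'
from m import *
for uv,z in (((250,333),.1),((250,333),.2),((300,333),.2),((300,322),.05),((300,322),.12),((246,314),.11),((246,314),.0)): print(uv,z,plane(T,uv,z))
E
```

```text
(250, 333) 0.1 [[0.4115 0.0089 0.1   ]]
(250, 333) 0.2 [[0.4229 0.0025 0.2   ]]
(300, 333) 0.2 [[ 0.4241 -0.079   0.2   ]]
(300, 322) 0.05 [[ 0.4286 -0.0874  0.05  ]]
(300, 322) 0.12 [[ 0.4346 -0.0834  0.12  ]]
(246, 314) 0.11 [[0.4466 0.0167 0.11  ]]
(246, 314) 0.0 [[0.439  0.0249 0.    ]]
```

Emit:
jog_arm([
  {"linear": [-3,3,1],"roll": 0},
  {"linear": [-9,9,1],"roll": 0},
  {"linear": [-15,15,1],"roll": 0},
  {"linear": [-21,21,1],"roll": 0},
  {"linear": [-27,27,1],"roll": 0},
])

```text
time_s: 4.97
tcp_pos: [0.5826, -0.0949, 0.0047]
tcp_rot: [[0.709, -0.705, 0.01], [-0.705, -0.709, -0.002], [0.008, -0.006, -1.0]]
wrist_force: [4.8, 0.8, 5.7]
width: 0.738
```

```bash
python3 go.py 530 -93.5 3.5 -45
```

```text
t 4.97 p [582.6 -94.9   4.7] ang -44.8 F [4.8 0.8 5.7] w 0.738 j [-0.42  0.74  0.82  1.7  -0.64  0.98 -1.71]
tool shift mm [-38.3  36.1   0.7]
roll to ang 0.2
```

Emit:
jog_arm([
  {"linear": [-5,5,0],"roll": 0},
  {"linear": [-10,10,0],"roll": 0},
  {"linear": [-15,15,0],"roll": 0},
  {"linear": [-20,20,0],"roll": 0},
  {"linear": [-25,25,0],"roll": 0},
])

```text
time_s: 5.38
tcp_pos: [0.5475, -0.0951, 0.0047]
tcp_rot: [[0.709, -0.705, 0.01], [-0.705, -0.709, -0.002], [0.008, -0.006, -1.0]]
wrist_force: [4.4, 0.4, 4.6]
width: 0.733
```

Emit:
jog_arm([
  {"linear": [-4,4,0],"roll": 0},
  {"linear": [-7,7,0],"roll": 0},
  {"linear": [-9,9,0],"roll": 0},
  {"linear": [-9,9,0],"roll": 0},
])

```text
time_s: 5.72
tcp_pos: [0.5342, -0.0952, 0.0046]
tcp_rot: [[0.709, -0.706, 0.009], [-0.706, -0.709, -0.002], [0.007, -0.005, -1.0]]
wrist_force: [4.0, 0.9, 6.3]
width: 0.735
```

```bash
python3 go.py 530 34 3.5 -45;python3 - <<'E'
from h import *
f=grab_frame('wrist');save('w5',f['image'])
f=grab_frame('scene');save('s5',f['image'][120:320,180:400],3.5)
E
```

```text
t 5.72 p [534.2 -95.2   4.6] ang -44.9 F [4.  0.9 6.3] w 0.735 j [-0.45  0.67  0.84  1.83 -0.63  0.92 -1.68]
tool shift mm [-94.1 -88.6   0.9]
roll to ang 0.1
```

View pics/w5.png

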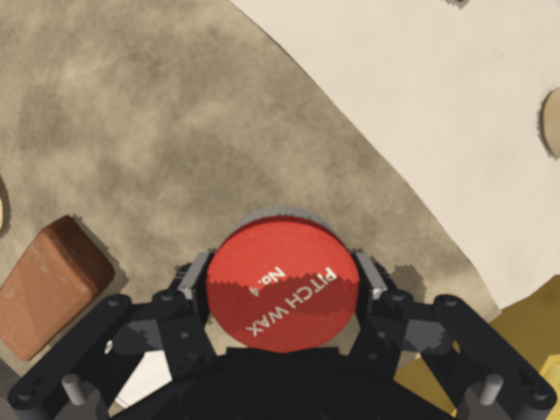

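View pics/s5.png

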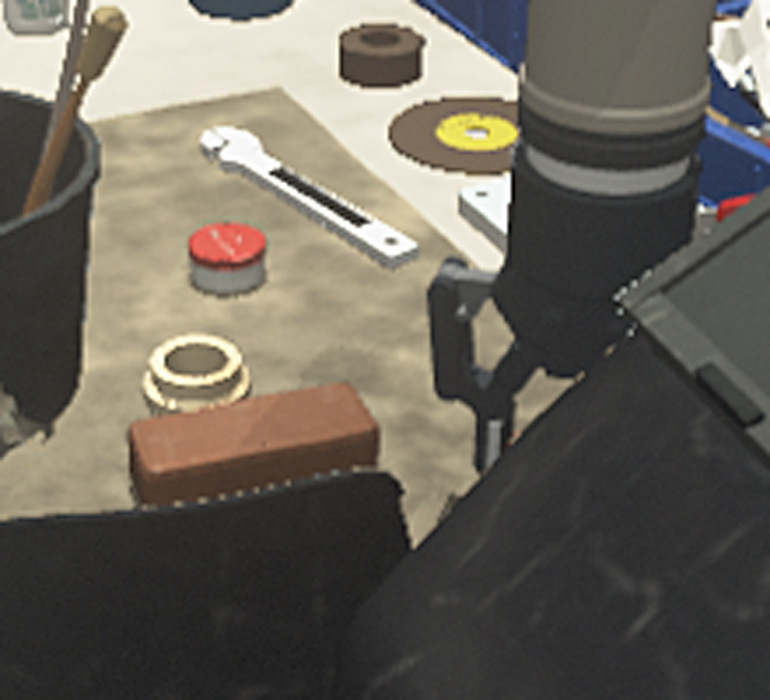

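Both views show the tin held flat and clear, with the bar end well off to the left. I now slide it +y towards the coaster.

Emit:
jog_arm([
  {"linear": [-5,-5,0],"roll": 0},
  {"linear": [-10,-10,0],"roll": 0},
  {"linear": [-15,-15,0],"roll": 0},
  {"linear": [-20,-20,0],"roll": 0},
  {"linear": [-25,-25,0],"roll": 0},
])

```text
time_s: 6.23
tcp_pos: [0.532, -0.0647, 0.0046]
tcp_rot: [[0.706, -0.708, 0.006], [-0.708, -0.706, -0.008], [0.01, 0.002, -1.0]]
wrist_force: [-1.0, -7.0, 9.6]
width: 0.735
```

Emit:
jog_arm([
  {"linear": [-5,-5,0],"roll": 0},
  {"linear": [-10,-10,0],"roll": 0},
  {"linear": [-15,-15,0],"roll": 0},
  {"linear": [-20,-20,0],"roll": 0},
  {"linear": [-25,-25,0],"roll": 0},
])

```text
time_s: 6.65
tcp_pos: [0.532, -0.0295, 0.0045]
tcp_rot: [[0.706, -0.709, 0.006], [-0.709, -0.706, -0.008], [0.009, 0.002, -1.0]]
wrist_force: [0.1, -7.6, 9.6]
width: 0.742
```

```bash
python3 go.py 530 34 3.5 -45;python3 - <<'E'
from h import *
f=grab_frame('wrist');save('w6',f['image'])
f=grab_frame('scene');save('s6',f['image'])
E
```

```text
t 6.65 p [532.  -29.5   4.5] ang -45.1 F [ 0.1 -7.6  9.6] w 0.742 j [-0.59  0.66  0.86  1.86 -0.62  0.91 -1.8 ]
tool shift mm [-46.4 -43.4   0.5]
roll to ang 359.9
```

View pics/w6.png

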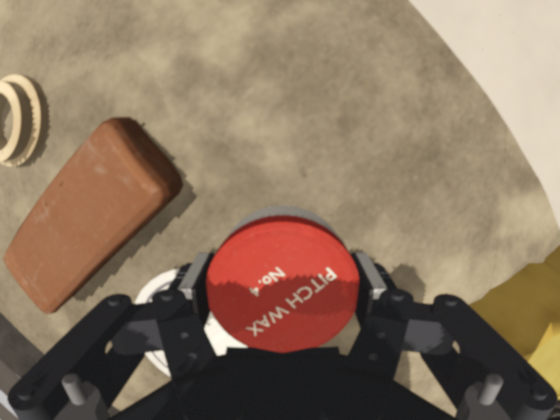

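View pics/s6.png

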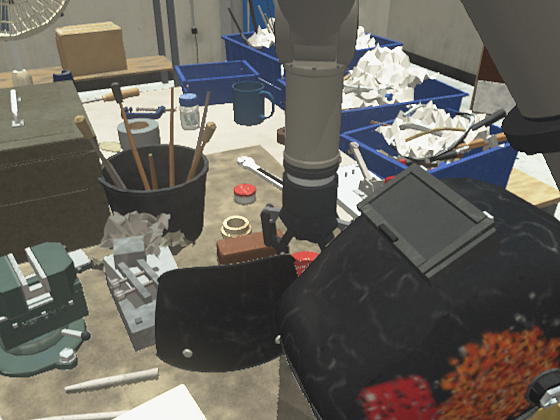

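The wrist view shows the tin's leading finger over the coaster, with the coaster edge at about (150,320) and the bar separated from the fingers. I'll do the rest of the slide.

Emit:
jog_arm([
  {"linear": [-5,-5,0],"roll": 0},
  {"linear": [-11,-10,0],"roll": 0},
  {"linear": [-17,-15,0],"roll": 0},
  {"linear": [-22,-20,0],"roll": 0},
  {"linear": [-27,-24,0],"roll": 0},
])

```text
time_s: 7.17
tcp_pos: [0.5303, 0.0069, 0.0045]
tcp_rot: [[0.706, -0.708, 0.006], [-0.708, -0.706, -0.007], [0.01, 0.001, -1.0]]
wrist_force: [0.4, -7.8, 9.6]
width: 0.741
```

Emit:
jog_arm([
  {"linear": [-5,-5,0],"roll": 0},
  {"linear": [-10,-10,0],"roll": 0},
  {"linear": [-15,-14,0],"roll": 0},
  {"linear": [-19,-18,0],"roll": 0},
  {"linear": [-19,-18,0],"roll": 0},
])

```text
time_s: 7.58
tcp_pos: [0.5295, 0.0341, 0.0045]
tcp_rot: [[0.707, -0.707, 0.006], [-0.707, -0.707, -0.006], [0.008, 0.0, -1.0]]
wrist_force: [0.4, -7.0, 10.4]
width: 0.739
```

```bash
python3 go.py 528 34.5 3.5 -45;python3 - <<'E'
from h import *
s=env.get_state();f=grab_frame('wrist');f['s']=s;pickle.dump(f,open('w7.pkl','wb'));save('w7',f['image'])
f=grab_frame('top');save('t7',f['image'])
E
```

```text
t 7.58 p [529.5  34.1   4.5] ang -45.0 F [ 0.4 -7.  10.4] w 0.739 j [-0.72  0.66  0.86  1.86 -0.62  0.91 -1.92]
tool shift mm [-1.4  0.7  1. ]
roll to ang 360.0
```

View pics/w7.png

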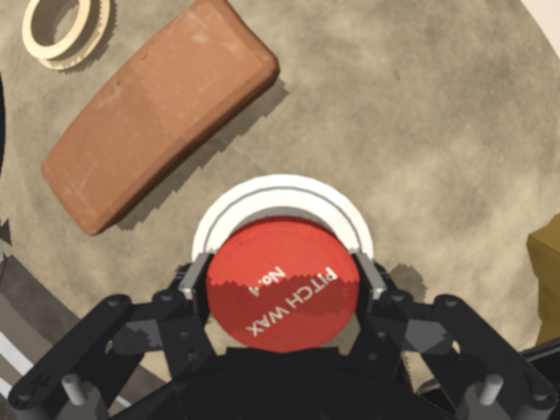

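View pics/t7.png

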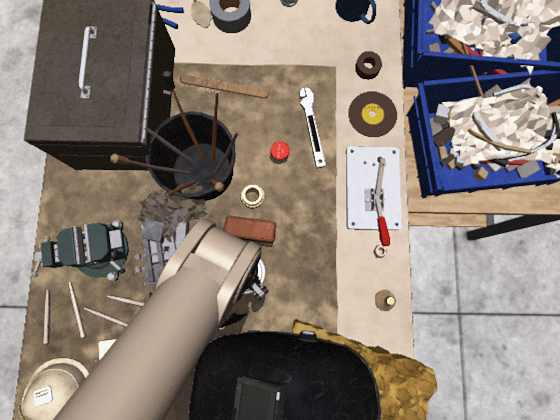

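```bash
cat > chk.py <<'E'
from m import *
from scipy.optimize import least_squares
import sys
W=pickle.load(open(sys.argv[1],'rb'));h=cv2.cvtColor(W['image'],cv2.COLOR_RGB2HSV)
m=(h[...,2]>170)&(h[...,1]<60);pts=[]
for u in range(*map(int,sys.argv[2:4])):
    v=np.flatnonzero(m[160:260,u])
    if len(v): pts.append((u,160+v[0]-.5))
P=wplane(W,pts,.001)[:,:2]*1e3
for fixed in(1,0):
    g=(lambda p:np.hypot(*(P-p[:2]).T)-46) if fixed else (lambda p:np.hypot(*(P-p[:2]).T)-p[2])
    r=least_squares(g,[527,34,46][:3-fixed],loss='soft_l1');print('coaster',r.x,np.abs(r.fun).max())
redm=((h[...,0]<6)|(h[...,0]>172))&(h[...,1]>120)&(h[...,2]>60)
pts=[]
for u in range(225,342):
    v=np.flatnonzero(redm[180:320,u])
    if len(v): pts.append((u,180+v[0]-.5))
Q=wplane(W,pts,.032)[:,:2]*1e3
r=least_squares(lambda p:np.hypot(*(Q-p[:2]).T)-32.5,[527,34],loss='soft_l1');print('tin',r.x,np.abs(r.fun).max())
E
python3 chk.py w7.pkl 205 362
```

```text
coaster [527.2974  34.8083] 0.6648979261622188
coaster [526.2685  35.8625  47.3198] 0.37204638406935686
tin [528.5254  33.7369] 1.1322966106982442
```

From the wrist view the tin is within 1.6 mm of the coaster centre, against a margin of about 15 mm. Releasing it now.

Emit:
jog_arm([
  {"linear": [1,1,-0.5],"roll": 0},
  {"linear": [1,1,-0.5],"roll": 0},
  {"linear": [1,1,-0.5],"roll": 0},
  {"linear": [1,1,-0.5],"roll": 0},
  {"linear": [1,1,-0.5],"roll": 0},
], gripper=84)

```text
time_s: 8.1
tcp_pos: [0.5265, 0.0377, 0.0023]
tcp_rot: [[0.709, -0.705, -0.001], [-0.705, -0.709, 0.0], [-0.001, 0.001, -1.0]]
wrist_force: [-0.0, 0.8, -0.0]
width: 0.98
```

```bash
python3 go.py 529 34 100;python3 - <<'E'
from h import *
s=env.get_state();f=grab_frame('wrist');f['s']=s;pickle.dump(f,open('w8.pkl','wb'));save('w8',f['image'])
E
python3 chk.py w8.pkl 205 362
```

```text
t 8.10 p [526.5  37.7   2.3] ang -44.8 F [-0.   0.8 -0. ] w 0.980 j [-0.72  0.66  0.85  1.87 -0.63  0.91 -1.92]
tool shift mm [  4.3   0.9 -97.7]
coaster [527.2423  34.9062] 0.6424103700043844
coaster [526.0117  36.11    47.5518] 0.36899180612833504
tin [528.1767  34.2604] 1.0418058320481656
```

View pics/w8.png

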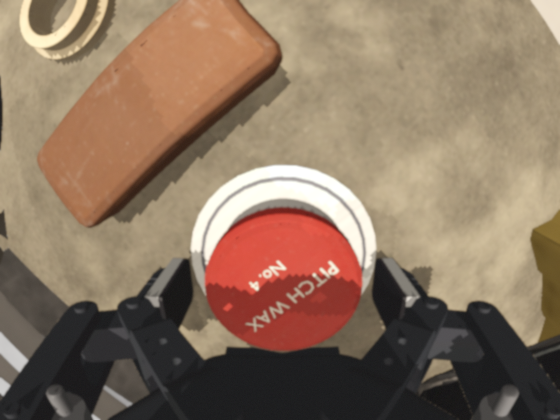

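Both fingers stand clear of the tin (gaps at u≈195 and 370) and the wrist force is about zero. I'll raise straight up.

Emit:
jog_arm([
  {"linear": [0,0,-10],"roll": 0},
  {"linear": [0,0,-25],"roll": 0},
  {"linear": [0,0,-45],"roll": 0},
  {"linear": [0,0,-70],"roll": 0},
  {"linear": [0,0,-100],"roll": 0},
])

```text
time_s: 8.57
tcp_pos: [0.5259, 0.037, 0.1034]
tcp_rot: [[0.708, -0.706, -0.003], [-0.706, -0.708, -0.0], [-0.002, 0.002, -1.0]]
wrist_force: [0.2, 1.2, 0.7]
width: 0.981
```

Emit:
jog_arm([
  {"linear": [0,0,-30],"roll": 0},
  {"linear": [0,0,-60],"roll": 0},
  {"linear": [0,0,-90],"roll": 0},
  {"linear": [0,0,-110],"roll": 0},
  {"linear": [0,0,-110],"roll": 0},
])

```text
time_s: 8.98
tcp_pos: [0.5301, 0.0361, 0.2182]
tcp_rot: [[0.708, -0.706, 0.01], [-0.706, -0.708, 0.001], [0.006, -0.008, -1.0]]
wrist_force: [0.9, -1.0, 0.1]
width: 0.986
```

```bash
python3 go.py; python3 - <<'E'
from m import *
s=env.get_state();f=grab_frame('wrist');f['s']=s;save('w9',f['image'])
h=cv2.cvtColor(f['image'],cv2.COLOR_RGB2HSV)
redm=((h[...,0]<6)|(h[...,0]>172))&(h[...,1]>150)&(h[...,2]>90)
c=cont(redm,(230,140,340,260));P=wplane(f,c,.033);print('tin lid z33',circ(P))
m=((h[...,2]>170)&(h[...,1]<60))|redm
c=cont(m,(210,120,350,280));print('coaster',circ(wplane(f,c,.001)))
g=grab_frame('scene');save('s9',g['image'][120:320,180:400],3.5)
E
```

```text
t 8.98 p [530.1  36.1 218.2] ang -44.9 F [ 0.9 -1.   0.1] w 0.986 j [-0.87  0.41  1.06  1.62 -0.37  1.32 -2.11]
tin lid z33 ((527.3381958007812, 34.84933090209961), 31.186063766479492)
coaster ((526.779296875, 35.68199920654297), 48.383522033691406)
```

View pics/w9.png

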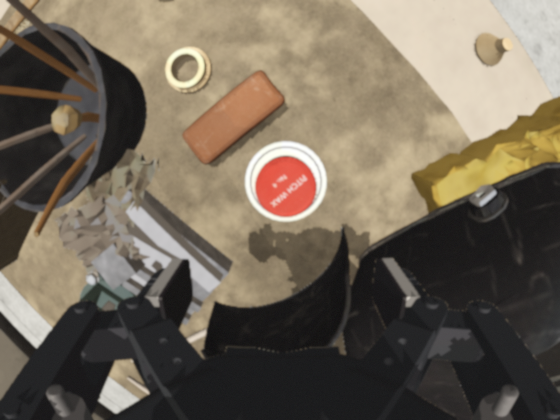

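View pics/s9.png

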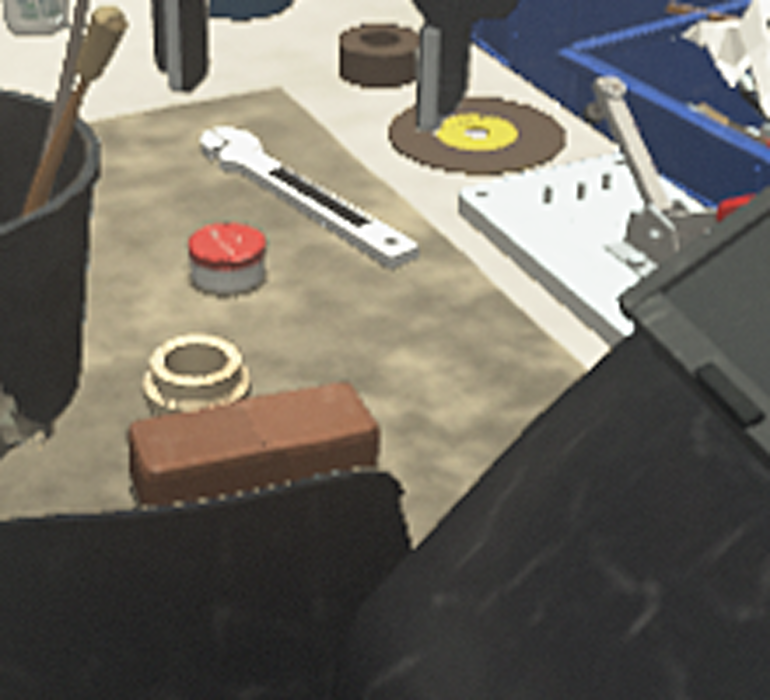

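The wrist view shows the tin upright on the coaster, white rim visible all round, with the bar and collar undisturbed. I'll let the arm settle and hand in.

Emit:
jog_arm([
  {"linear": [0,0,0],"roll": 0},
  {"linear": [0,0,0],"roll": 0},
  {"linear": [0,0,0],"roll": 0},
])

```text
time_s: 9.33
tcp_pos: [0.5262, 0.0372, 0.2116]
tcp_rot: [[0.708, -0.706, -0.003], [-0.706, -0.708, -0.0], [-0.002, 0.002, -1.0]]
wrist_force: [-0.2, 1.0, 0.1]
width: 0.98
```

```bash
python3 go.py; python3 -c "
from station import order
print(order.job_done())"
```

```text
t 9.33 p [526.2  37.2 211.6] ang -44.9 F [-0.2  1.   0.1] w 0.980 j [-0.87  0.42  1.05  1.63 -0.37  1.32 -2.11]
the job is handed in; nothing more can be done
None
```

The large wax tin is standing on the coaster and the job is handed in, at 9.3 s on the robot's clock. I gripped the tin low across its sides, slid it toward the robot past the right end of the bar, then left onto the coaster. I let go there and raised the gripper straight up.

**Last checks:**
- **Position:** from above, the wrist camera put the tin's centre at (527.3, 34.8) mm and the coaster's at (526.8, 35.7) mm. That is about 1 mm off centre, where 15 mm is allowed, and the coaster rim shows all round the foot.
- **Obstacles:** the bar and collar look unmoved. The readings I took during the slide never exceeded about 11 N at the wrist. After release the force was about 0 to 1 N.
- **Lift and tip:** the gripper's height stayed within about 0.2 mm during the slide, pressing lightly down, and the tool tilted at most about 0.6°.

**Disagreements:**
- The first height of the tin's lid came out at 25.5 mm from the top and scene cameras, because the scene mask caught the lid's side. Top and wrist cameras together gave 31.6 mm, against 32 mm stated.
- In the wrist view the coaster measured about 95 to 97 mm across instead of 92 mm, so its centre is uncertain by 1 to 2 mm.

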